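# Shut the lids of the filled day box with one run of the fingertips

### The job

One of the seven day boxes in the dispensing tray has just been filled and its four lids still stand open. Run your fingertips lightly along its row, from the end on the lids' hinge side (the end away from you) towards yourself, so that the lids fold down one after another in that order, and see that each is fully shut. Press gently, bend no lid further back, lift nothing, and leave the tray, the boxes and everything around them where they are.

Things in the scene. Friction and masses are not known exactly. Their poses are not given: they have to be found in the camera images.
- open_box: the day box whose lids stand open: a white plastic strip, 170 long (its own x) by 40 wide (its own y), 34 high plus the lids, with four square compartments in a row along its x, filled with pills and capsules. Origin at the centre of its underside, z up. It sits loose in any one of the tray's seven places, its x parallel to the tray's x. It weighs about 0.14 kg.
- tray: grey plastic tray, 182 (its x) by 298 (its y) by 20 mm high, floor 4 mm thick, origin at the centre of its underside; it stands loose on a rubber underside, its x pointing away from the robot within 17 degrees, with the seven day boxes side by side across its y, 41 mm apart (in all about 2 kg). The boxes' undersides lie 4 mm above the counter, so the tops of shut lids lie 41 mm above it
- lid1 (a joint): opening of the first lid of the open box, counted from the box's +x end (the end away from the robot), in rad: 0 is fully shut, 1.57 stands upright, stop at 1.9. It starts between 0.75 and 1.5. The hinge is light (about 0.006 N m of friction) and the lid stays where it is left
- lid2 (a joint): opening of the second lid of the open box, counted from the box's +x end (the end away from the robot), in rad: 0 is fully shut, 1.57 stands upright, stop at 1.9. It starts between 0.75 and 1.5. The hinge is light (about 0.006 N m of friction) and the lid stays where it is left
- lid3 (a joint): opening of the third lid of the open box, counted from the box's +x end (the end away from the robot), in rad: 0 is fully shut, 1.57 stands upright, stop at 1.9. It starts between 0.75 and 1.5. The hinge is light (about 0.006 N m of friction) and the lid stays where it is left
- lid4 (a joint): opening of the fourth lid of the open box, counted from the box's +x end (the end away from the robot), in rad: 0 is fully shut, 1.57 stands upright, stop at 1.9. It starts between 0.75 and 1.5. The hinge is light (about 0.006 N m of friction) and the lid stays where it is left
- hinge1 (a point): middle of the hinge line of the first lid, on the box, half-way up the lid's thickness; the hinge runs along the box's y, across the row. Shut, the lid lies from here 36 mm towards the box's -x, plus a 16 mm wide thumb tab to 39.5 mm, its top 1.5 mm above this point. Open, it leans up and towards -x, and its outer face looks to +x and up
- hinge2 (a point): the same point of the second lid; the hinges are 42 mm apart along the box's -x, so each tab ends just short of the next lid's hinge. Each lid is a frosted clear plate 38 mm wide and 3 mm thick, its hinge edge bevelled
- hinge3 (a point): the same point of the third lid; the hinges are 42 mm apart along the box's -x, so each tab ends just short of the next lid's hinge. Each lid is a frosted clear plate 38 mm wide and 3 mm thick, its hinge edge bevelled
- hinge4 (a point): the same point of the fourth lid; the hinges are 42 mm apart along the box's -x, so each tab ends just short of the next lid's hinge. Each lid is a frosted clear plate 38 mm wide and 3 mm thick, its hinge edge bevelled
- shut_box1: one of six other day boxes in the tray, same size as the open box, its lids shut (tops 37 mm above its underside, flush with the others); origin at the centre of its underside
- shut_box2: one of six other day boxes in the tray, same size as the open box, its lids shut (tops 37 mm above its underside, flush with the others); origin at the centre of its underside
- shut_box3: one of six other day boxes in the tray, same size as the open box, its lids shut (tops 37 mm above its underside, flush with the others); origin at the centre of its underside
- shut_box4: one of six other day boxes in the tray, same size as the open box, its lids shut (tops 37 mm above its underside, flush with the others); origin at the centre of its underside
- shut_box5: one of six other day boxes in the tray, same size as the open box, its lids shut (tops 37 mm above its underside, flush with the others); origin at the centre of its underside
- shut_box6: one of six other day boxes in the tray, same size as the open box, its lids shut (tops 37 mm above its underside, flush with the others); origin at the centre of its underside
- pill_bottle: loose brown pill jar with white cap, 44 mm across, 78 high; a bystander beside the tray, origin at the centre of its underside
- tincture_bottle: loose brown glass bottle with black cap, 38 mm across, 88 high; a bystander beside the tray, origin at the centre of its underside
- scale_weight: loose brass scale weight with a knob, 32 mm across, 46 high; a bystander beside the tray, origin at the centre of its underside
- porcelain_cup: loose white porcelain cup, 60 mm across at the rim, 45 high; a bystander beside the tray, origin at the centre of its underside
- spatula: loose flat steel tablet spatula, 155 mm long, 28 wide at the blade, 5 thick, lying lengthwise on the lids of one of the shut boxes; a bystander, origin at the centre of its underside (where handle and blade meet)
- carton: loose cardboard carton, 55 by 75 by 28 mm high; a bystander beside the tray, origin at the centre of its underside
Mind the look-alikes: they are no part of the job. Leave any blue or orange look-alike of the shut_box4 alone. Leave any purple look-alike of the shut_box5 alone.

How it is judged:
By the outcome, as a careful person would: the job done as asked, in the order asked, and still so for the second after the job is handed in, with the robot touching nothing.
It also fails if it takes over 48 s, if anything falls off the work surface, if the arm or the gripper's body presses on something with over 40 N, if the wrist force passes 120 N, or if a joint passes its speed limit or range.

### The arm

A 6-joint arm with a two-finger parallel gripper is mounted at the origin on the work surface. World frame = base frame: x ahead of the robot, y to its left, z up, the work surface at z = 0. Lengths are in m, angles in rad, forces in N, time in s.
With the tool pointing down it reaches from about 0.225 to 0.725 m from the base axis. Payload 3.1 kg.
Tool frame: the origin (TCP) lies midway between the tips of the shut fingers; the grasp point (between the pads) lies arm.grip_depth behind it (arm.grip_depth is the distance from the TCP to the grasp point, in m); z points along the fingers, y is the line along which they close (so a half turn about z gives the same grasp; the last joint's range is limited). The gripper opens to 85 mm and grips with 20 to 120 N. Pads are 22 mm wide; open, the fingers measure 114 mm over their backs; the gripper's body (76 mm by 85 mm) begins 54 mm behind the grasp point. The pads swing forward as they close: fully open they stand 13 mm farther back than shut.
Start: joints at [-1.409, 0.048, 0.099, 1.622, 0, 1.443], TCP at [0.15, -0.503, 0.231] pointing down, gripper open.
Joint ranges: [-2.91, 2.91], [-0.99, 1.94], [-1.21, 1.42], [-2.12, 2.29], [-1.49, 1.47], [-3.14, 3.14]. Speed limits (rad/s): [2.79, 2.79, 3.14, 3.14, 3.14, 3.14].

### API

Orientations are given as a rotation vector (axis times angle).
In Python, from plant import arm, fingers, monitor, imaging gives the robot as it stands. The module is installed in compiled form; this text tells all that it offers. Calls block until the motion is done:
- arm.move_ptp(position, orientation): joint-space move of the TCP to a pose.
- arm.move_straight(position, rotation=None, vel=0.15): straight line of the TCP; rotation=None keeps the orientation; vel is the mean speed in m/s.
- arm.movej(angles): joint-space move.
- fingers.ungrasp() and fingers.gripper_close(grip_force=None): open the fingers fully, or close them until they stop; grip_force is the grip in N (None keeps the last).
- arm.wait(seconds).
- arm.inverse_kinematics(position, orientation): joint angles nearest the present ones, or None.
- monitor.sense(): the state.
- imaging.read_camera(name): name is "scene" or "top" or "wrist"; returns a dict with "frame" (420x560x3 uint8, blue, green, red), "depth" (420x560 float32, m along the optical axis (not along the pixel's ray), 0 where there is no reading), "K" (3x3 intrinsics, pixels), "R" (3x3) and "t" (3): a world point X has camera coordinates R X + t; the wrist camera has in their place "T_tool_cam" (4x4, takes a point from camera to tool coordinates, whose origin is the TCP and whose axes are the flange's). Camera axes: x right, y down, z forward; pixel columns grow to the right and rows downward; lengths in m; the calibration is good to about 2 mm. A picture is of the moment at which its call begins: read the wrist's pose just before it.
A pose or a line that the arm cannot do raises arm.PlanningError and nothing moves.
- arm.hand_in(): hands the job in; it is judged then, once.
The state is a dict: "time_s": time; "joints": joint angles; "qvel": joint speeds; "joint_efforts": joint torques, N m; "tcp_pos": TCP position; "tcp_rot": TCP orientation; "force": force on the tool from outside, world axes, zero at the start; "torque": the same for the moment, N m; "opening": opening from 0.0 (shut) to 1.0 (fully open); "grip_force": force on a finger pad.
Only numpy, scipy, OpenCV 4.12 (cv2) and the standard library are available. Lean on these libraries where they do the work, as an engineer would, in place of code of your own. Each camera call takes 0.05 s, during which the arm holds its last target. There are 200 camera calls.

## Working session

There is one attempt and no reset: what is moved stays moved. The work goes in short steps, each a Python script; the robot and the scene stay as the last script left them, time stands still between calls to the robot, and variables do not carry over. Pictures are saved under pics/ and viewed, at most 10 in all, crops included, and the job is handed in when it is done.

```bash
mkdir -p pics; python3 - <<'E'
from plant import arm, fingers, monitor, imaging
import cv2,numpy as np,pickle
d={}
for n in("scene","top"):
    c=imaging.read_camera(n);d[n]=c
    cv2.imwrite(f"pics/{n}0.png",c["frame"]);print(n,c["K"].tolist(),c["R"].round(3).tolist(),c["t"])
pickle.dump(d,open("d0.pkl","wb"))
print(monitor.sense(),arm.grip_depth)
E
```

```text
scene [[415.164467568324, 0.0, 286.9723418319688], [0.0, 415.164467568324, 210.09160734986347], [0.0, 0.0, 1.0]] [[-0.328, 0.945, -0.005], [0.812, 0.28, -0.512], [-0.482, -0.172, -0.859]] [ 0.14892809 -0.41666536  1.07184917]
top [[452.3424726390895, 0.0, 279.8803804877927], [0.0, 452.3424726390895, 204.58603705888987], [0.0, 0.0, 1.0]] [[0.026, -1.0, 0.008], [-0.981, -0.027, -0.194], [0.194, -0.003, -0.981]] [0.01061768 0.53725898 1.08018183]
{'time_s': 0.1, 'joints': array([-1.40881055e+00,  4.86826708e-02,  9.77242230e-02,  1.62200996e+00,
       -9.78976288e-06,  1.44299884e+00]), 'qvel': array([ 3.61018122e-04, -1.14109479e-03,  2.56285270e-03,  1.99196547e-03,
        3.41241614e-05,  7.81863324e-05]), 'joint_efforts': array([ 2.66219678e-03, -3.39851975e+01,  3.20935643e+01,  1.57613272e-02,
       -6.08520645e-05,  1.01204325e-06]), 'tcp_pos': array([ 0.14990994, -0.50255085,  0.23021593]), 'tcp_rot': array([-3.10652482e+00, -4.53285945e-01,  7.36451003e-05]), 'force': array([-0.14863826, -0.52808876, -0.36556726]), 'torque': array([ 0.03376726,  0.00395003, -0.02467167]), 'grip_force': 0.0, 'opening': 0.9994625337828874} 0.0187
```

View pics/top0.png

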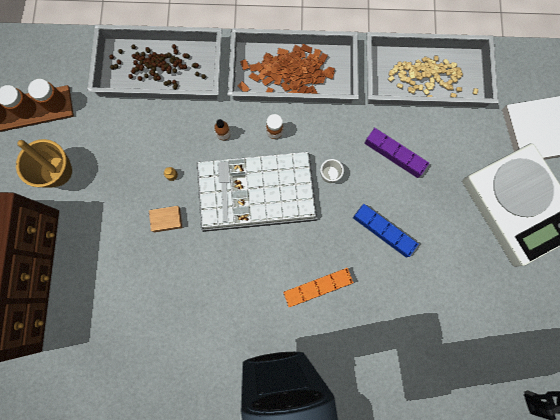

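View pics/scene0.png

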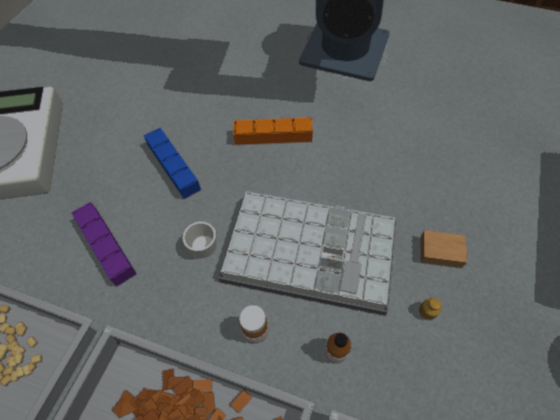

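The top view shows the tray at px (198–318, 153–230). The third column from the left (≈238, 165–220) is the open box, with its lids up and pills visible. The spatula lies on the column to its left (≈224). Candidates for the open box are the white columns in the tray, plus the purple (398,152), blue (385,230) and orange (319,287) look-alikes, which I reject. Only the column at 238 stands open.

```bash
cat > h.py <<'E'
import numpy as np,cv2
def pts(c):
    v,u=np.mgrid[0:420,0:560];z=c["depth"].astype(float)
    p=np.stack([(u-c["K"][0,2])/c["K"][0,0]*z,(v-c["K"][1,2])/c["K"][1,1]*z,z],-1)
    w=(p-c["t"])@c["R"]; w[z==0]=np.nan; return w
def ray(c,uv,h):
    d=c["R"].T@np.linalg.solve(c["K"],[*uv,1]);o=-c["R"].T@c["t"]
    return o+d*(h-o[2])/d[2]
def wcam(imaging,monitor):
    from scipy.spatial.transform import Rotation as Ro
    s=monitor.sense();c=imaging.read_camera("wrist")
    T=np.eye(4);T[:3,:3]=Ro.from_rotvec(s["tcp_rot"]).as_matrix();T[:3,3]=s["tcp_pos"]
    M=np.linalg.inv(T@c["T_tool_cam"]);c["R"]=M[:3,:3];c["t"]=M[:3,3];return c
E
python3 - <<'E'
import pickle
from h import *
d=pickle.load(open("d0.pkl","rb"))
for n,box in(("top",(185,330,145,240)),("scene",(215,405,185,315))):
    c=d[n];w=pts(c);a,b,e,f=box
    m=np.zeros((420,560),bool);m[e:f,a:b]=1
    m&=(w[...,2]>.032)&(w[...,2]<.05)
    q,l,st,_=cv2.connectedComponentsWithStats(m.astype(np.uint8));k=1+st[1:,4].argmax()
    P=w[l==k]; print(n,len(P),np.median(P[:,2]),cv2.minAreaRect(P[:,:2].astype(np.float32)*1000))
    hi=np.zeros_like(m);hi[e:f,a:b]=w[e:f,a:b,2]>.052
    H=w[hi];print("high",len(H),H[:,:2].mean(0),H[:,2].max(),H.min(0),H.max(0))
t=d["top"];s=d["scene"]
a=cv2.resize(t["frame"][145:240,190:330],None,fx=5.4,fy=5.4,interpolation=cv2.INTER_CUBIC)
cv2.imwrite("pics/crop0.png",a)
for n,uv in(("top",(238,193)),("scene",(336,248)),("top",(222,127)),("top",(275,125))):print(n,ray(d[n],uv,.041))
E
```

```text
top 6065 0.03926523935718125 ((580.5015258789062, 89.4087905883789), (172.46286010742188, 286.2139892578125), 7.197317600250244)
high 242 [0.57249688 0.12955175] 0.07782452532472751 [0.50503685 0.10306364 0.05210469] [0.64996183 0.15727521 0.07782453]
scene 12388 0.04071353464907515 ((580.930908203125, 87.95252990722656), (172.63978576660156, 286.5450134277344), 7.302300930023193)
high 1158 [0.60515761 0.11703048] 0.08140863889620618 [0.5050606  0.02600614 0.05201932] [0.74974661 0.15652077 0.08140864]
top [0.56612069 0.1321586  0.041     ]
scene [0.5751441 0.13454   0.041    ]
top [0.74169987 0.18174521 0.041     ]
top [0.75126924 0.04331794 0.041     ]
```

View pics/crop0.png

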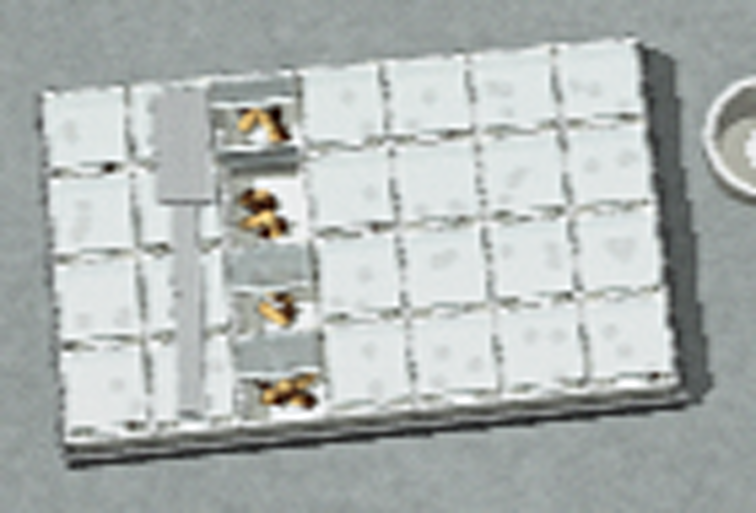

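```bash
cat >> h.py <<'E'
from scipy.spatial.transform import Rotation as Ro
YAW=np.radians(7.25);C=np.array([.5755,.1293])
EX=np.array([np.cos(YAW),np.sin(YAW)]);EY=np.array([-EX[1],EX[0]])
ROT=(Ro.from_euler("z",YAW)*Ro.from_euler("x",np.pi)).as_rotvec()
def W(x,z,y=0): return [*(C+EX*x+EY*y),z]
E
python3 - <<'E'
from plant import arm, fingers, monitor, imaging
from h import *
import pickle
for x,z in((.115,.10),(.1,.064),(-.09,.041)):print(arm.inverse_kinematics(W(x,z),ROT))
fingers.gripper_close(20)
arm.move_ptp(W(-.02,.27),ROT)
c=wcam(imaging,monitor);pickle.dump(c,open("w1.pkl","wb"))
cv2.imwrite("pics/w1.png",c["frame"])
s=monitor.sense();print(s["time_s"],s["joints"],s["tcp_pos"],s["force"],s["opening"])
w=pts(c);P=w[np.isfinite(w[...,2])]
x=(P[:,:2]-C)@EX;y=(P[:,:2]-C)@EY
top=(abs(x)<.08)&(P[:,2]>.03)&(P[:,2]<.05)&(y<-.03)&(y>-.1);print("shut top z",np.median(P[top,2]),top.sum())
hi=(abs(x)<.11)&(abs(y)<.03)&(P[:,2]>.048)&(P[:,2]<.09)
print(hi.sum())
for b in np.arange(-.1,.1,.006):
    k=hi&(x>=b)&(x<b+.006)
    if k.sum()>5:print(round(b,3),k.sum(),P[k,2].min().round(4),np.median(P[k,2]).round(4),P[k,2].max().round(4),y[k].min().round(4),y[k].max().round(4))
E
```

```text
[1.10488732e-01 5.34125770e-01 4.31154565e-01 1.46782512e+00
 4.44089210e-16 3.12554502e+00]
[1.10137966e-01 5.02150324e-01 3.15172074e-01 1.38381808e+00
 4.44089210e-16 3.12519425e+00]
[ 1.03857026e-01  3.06116169e-02 -3.00035830e-01  1.24014888e+00
  4.44089210e-16  3.11891331e+00]
3.5667 [ 1.05157939e-01  1.81894202e-01  3.22375443e-01  1.71140746e+00
 -2.13405478e-04  3.12163539e+00] [0.555815   0.12586871 0.26992741] [-0.70244703  0.43113057  0.89130412] 0.002975894007177329
shut top z 0.04025143557027093 6763
1884
-0.07 114 0.0624 0.0658 0.0692 -0.0186 0.0181
-0.064 183 0.0556 0.0608 0.0661 -0.0188 0.0184
-0.058 178 0.0493 0.0544 0.0588 -0.0191 0.0185
-0.052 84 0.048 0.0496 0.0522 -0.0178 0.0187
-0.034 12 0.0662 0.0675 0.0688 -0.007 0.0076
-0.028 168 0.0599 0.0639 0.0691 -0.0182 0.0188
-0.022 183 0.0547 0.0586 0.063 -0.0183 0.0189
-0.016 161 0.0484 0.0527 0.0577 -0.0185 0.0179
-0.01 57 0.0481 0.0492 0.0516 -0.0185 0.0178
0.032 33 0.0733 0.0759 0.0794 -0.0178 0.0179
0.038 164 0.0485 0.0691 0.08 -0.019 0.0183
0.056 62 0.0663 0.0696 0.0715 -0.019 0.0178
0.062 200 0.06 0.0651 0.069 -0.019 0.0181
0.068 165 0.053 0.057 0.0614 -0.0182 0.0184
0.074 120 0.048 0.0507 0.054 -0.0185 0.0186
```

View pics/w1.png

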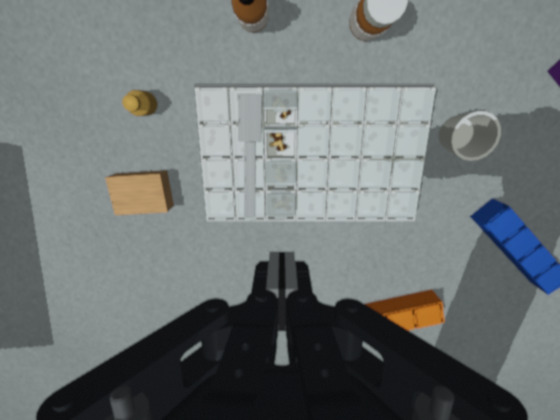

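The wrist view shows the spatula at px ≈ (248,150) and the open box beside it at (282,90–218). The lids are at roughly 47°, 75°, 45° and 45°, and hinge 1 is at box x ≈ +0.083. Joint 6 is close to its limit, so I'll use the half-turned grasp, then fold lid 1 first.

```bash
cat >> h.py <<'E'
ROT2=(Ro.from_euler("z",YAW+np.pi)*Ro.from_euler("x",np.pi)).as_rotvec()
HX=[.083,.041,-.001,-.043]
R0,HW,ZH=.026,.011,.0395
def fold(arm,monitor,i):
    f0=monitor.sense()["force"]; fm=0
    for th in (1.75,1.3,.9,.5,.2,.06):
        n=np.array([np.sin(th),np.cos(th)])*.0015   # outward normal of the outer face
        x=HX[i]-R0*np.cos(th)+n[0]+HW; z=ZH+R0*np.sin(th)+n[1]
        arm.move_straight(W(x,z),vel=.05)
        f=monitor.sense()["force"]-f0; fm=max(fm,np.hypot(f[0],f[1]))
    for z in np.arange(.0418,.0365,-.0004):
        arm.move_straight(W(x,z),vel=.02)
        f=monitor.sense()["force"]-f0
        if f[2]>2: break
    s=monitor.sense();print(i+1,"press z",s["tcp_pos"][2].round(4),"f",f.round(2),"side",fm.round(2),"t",s["time_s"].round(2))
E
python3 - <<'E'
from plant import arm, fingers, monitor, imaging
from h import *
arm.move_ptp(W(.02,.20),ROT2)
arm.move_ptp(W(HX[0]+.017,.105),ROT2)
s=monitor.sense();print(s["time_s"],s["joints"].round(3),s["force"])
fold(arm,monitor,0)
E
```

```text
6.7833 [ 0.11   0.491  0.381  1.463  0.    -0.016] [ 0.61506129 -0.37599741 -0.29877487]Traceback (most recent call last):
  File "<stdin>", line 6, in <module>
  File "h.py", line 33, in fold
    s=monitor.sense();print(i+1,"press z",s["tcp_pos"][2].round(4),"f",f.round(2),"side",fm.round(2),"t",s["time_s"].round(2))
                                                                                                         ^^^^^^^^^^^^^^^^^
AttributeError: 'float' object has no attribute 'round'
```

```bash
sed -i 's/s\["time_s"\].round(2)/s["time_s"]/' h.py; python3 - <<'E'
from plant import arm, fingers, monitor, imaging
from h import *
s=monitor.sense();print(s["time_s"],s["tcp_pos"],s["force"])
arm.move_straight(W(HX[0]-.015,.068),vel=.1)
fold(arm,monitor,1)
arm.move_straight(W(HX[1]-.015,.068),vel=.1)
c=imaging.read_camera("top")
cv2.imwrite("pics/t2.png",cv2.resize(c["frame"][145:240,190:330],None,fx=5,fy=5))
E
```

```text
10.3917 [0.64319565 0.13793329 0.04110964] [-0.50076201  0.29306512  2.60484915]
2 press z 0.0411 f [ 0.75 -0.29  2.13] side 1.4 t 13.5833
```

View pics/t2.png

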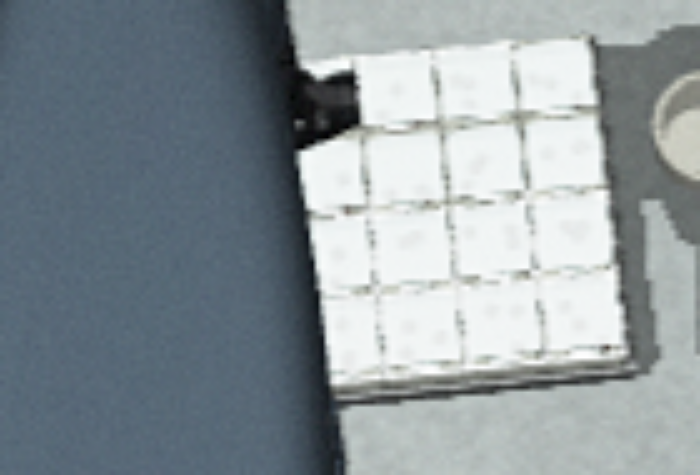

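The arm hides the box in this view, but both presses met resistance at z = 41.1 mm, which is the height of a shut lid. I'll go on.

```bash
python3 - <<'E'
from plant import arm, fingers, monitor, imaging
from h import *
for i in(2,3):
    fold(arm,monitor,i)
    arm.move_straight(W(HX[i]-.015,.068),vel=.1)
arm.move_straight(W(HX[3]-.015,.13),vel=.2)
arm.move_ptp(W(-.02,.27),ROT2)
w1=wcam(imaging,monitor)
arm.move_ptp([.30,-.25,.27],ROT2)
import pickle
d=imaging.read_camera("top");s=imaging.read_camera("scene");pickle.dump((w1,d,s),open("d3.pkl","wb"))
for n,c in(("top",d),("scene",s),("wrist",w1)):
    P=pts(c).reshape(-1,3);P=P[np.isfinite(P[:,2])];x=(P[:,:2]-C)@EX;y=(P[:,:2]-C)@EY
    print(n,[(np.percentile(P[k,2],[5,50,95]).round(4).tolist(),int(k.sum())) for h in HX for k in[(x<h-.004)&(x>h-.035)&(abs(y)<.016)&(P[:,2]>0)&(P[:,2]<.12)]])
f=cv2.resize(d["frame"][115:240,140:350],None,fx=3.5,fy=3.5);g=cv2.resize(s["frame"][180:320,200:480],None,fx=2.6,fy=2.6)
cv2.imwrite("pics/e1.png",f);cv2.imwrite("pics/e2.png",g)
o=pickle.load(open("d0.pkl","rb"))
dd=cv2.absdiff(o["top"]["frame"],d["frame"]).max(2);print("changed px outside box",[(dd[115:240,140:350]>60).sum()])
print(monitor.sense()["time_s"])
E
```

```text
3 press z 0.0411 f [-0.51  0.66  2.38] side 1.6 t 17.0667
4 press z 0.0411 f [-0.57  0.64  3.62] side 2.34 t 20.5083
top [([0.0152, 0.0389, 0.0428], 156), ([0.0244, 0.0393, 0.0427], 150), ([0.0304, 0.0392, 0.0428], 157), ([0.0342, 0.0395, 0.0425], 158)]
scene [([0.0389, 0.0407, 0.0428], 323), ([0.0391, 0.0407, 0.0424], 291), ([0.0389, 0.0409, 0.0424], 274), ([0.0391, 0.0409, 0.0425], 253)]
wrist [([0.0165, 0.0399, 0.0411], 499), ([0.016, 0.04, 0.0412], 559), ([0.0386, 0.04, 0.0413], 603), ([0.0389, 0.0401, 0.0414], 659)]
changed px outside box [np.int64(544)]
23.8417
```

View pics/e1.png

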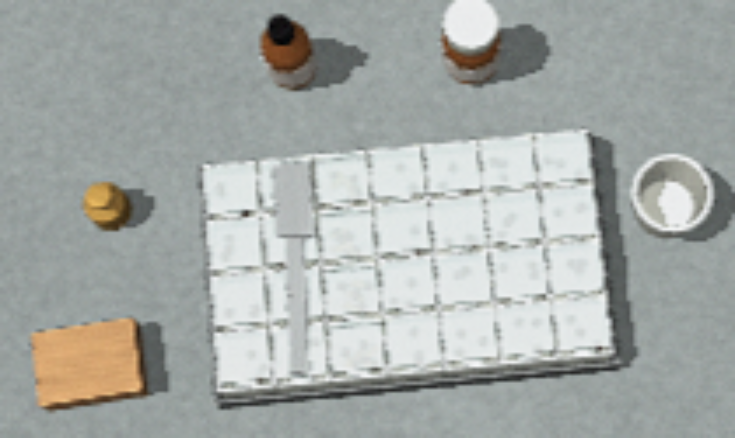

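View pics/e2.png

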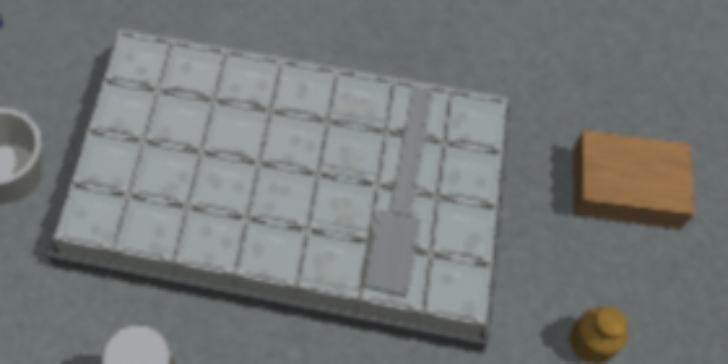

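Both final views show all four lids of the third column (e1 ≈ (340–355,160–370)) flush with their neighbours, and nothing else has moved.

```bash
python3 -c "
from plant import arm
print(arm.hand_in())"
```

```text
the job is handed in; nothing more can be done
None
```

I folded the four lids down in order from the far end, and pictures and depth readings show all four flush at about 41 mm. The final presses were about 2–4 N, nothing else looked moved, and I handed the job in at about 24 s (limit 48 s).

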